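# Set the carton jig and run down its wing nut

## Robot

A 6-joint arm with a two-finger parallel gripper is mounted at the origin on the work surface. World frame = base frame: x ahead of the robot, y to its left, z up, the work surface at z = 0. Lengths are in m, angles in degrees, forces in N, time in s.
With the tool pointing down it reaches from about 0.4 to 0.825 m from the base axis. Payload 7 kg.
Tool frame: the origin (TCP) lies at the very end of the fingers, on their centre line; the grasp point (between the pads) lies 19 mm behind it; y points along the fingers, x is the direction in which the jaws open and shut, and the axes are right-handed (so a half turn about y gives the same grasp; the last joint's range is limited). The gripper opens to 88 mm and grips with 3 to 60 N. Pads are 19 mm wide; open, the fingers measure 130 mm over their backs; the gripper's body (78 mm by 193 mm) begins 47 mm behind the grasp point.
Start: joints at [82.798, 20.546, 0.682, 0, -70.136, -16.507], TCP at [0.271, 0.618, 0.227] pointing down, gripper open.
Joint ranges: [-176.03, 176.03], [-82.01, 121.73], [-58.28, 71.71], [-173.87, 95.51], [-174.79, -0.11], [-173.66, 173.66]. Speed limits (degrees/s): [136.94, 136.94, 172.46, 180, 180, 180].

## Interface

Orientations are given as [roll, pitch, yaw] about the fixed x, y, z axes, in that order (R = Rz(yaw) Ry(pitch) Rx(roll)).
In Python, from plant import ctrl gives the robot as it stands.
- The arm moves only by the shell command python3 -m crank 'ROWS'. ROWS is JSON, a list that holds one entry, the list of rows, each a list of 5 numbers: the closure, from -1 (fully open) to 1 (shut), then the shift along the tool's x, y, z in mm, then the turn about the tool's y in rad. In form: [[[claw, x, y, z, turn], ...]]. A call has 1 to 12 rows; each row is the pose to reach, as a shift and turn from the pose commanded when the call began, along the tool's axes at that moment; what a row does not reach only later rows make up. A row lasts 1/8 s, in which the tool goes at most 62.5 mm and 10.7 degrees, less where a joint would pass 70% of its speed; a pose out of reach is approached as far as the arm can. A call with a gripper value outside its range is refused whole. The fingers move at their own pace and stop on an object; the grip force is fixed at half the most. Time passes only in rows, so rows that repeat a pose let the fingers close. It gives the time, the measured TCP pose, the force and the opening at its end, in the units of the state.
- ctrl.get_obs(): the state, without advancing time (a new reading comes with each control period).
- ctrl.snapshot(name): name is "side" or "top"; returns the picture (420x560x3 uint8, red, green, blue); there is no depth.
- ctrl.camera_model(name): a dict with "fx", "fy", "cx", "cy" (pixels), "origin" and "orientation" of the camera in the world. Camera axes: x right, y down, z forward; pixel columns grow to the right and rows downward; lengths in m; the calibration is good to about 2 mm. A picture is of the moment at which its call begins. camera_model takes no time and is no camera call.
- ctrl.close_job(): hands the job in, once; it reports no verdict.
Trained networks look in the newest picture that a camera, given by its name, has taken for a name from the list of things; names that differ only in an ending like _2 or _b are one class to them, and where a whole thing is asked for, a point or a joint stands for the part that bears it (a point fixed in the world has none). Each returns a list of dicts, best first, with "confidence" (0 to 1); they miss things now and then, are a little off and sometimes report something else, mostly with a low value. They report only what shows in the picture. A call takes as long as a camera call. They do not tell look-alikes from the thing itself.
- ctrl.find_in(camera, name): "extent" ([left, top, width, height] in pixels, round what is visible of it).
The state is a dict: "clock": time; "joint_pos": joint angles; "qvel": joint speeds; "tau": joint torques, N m; "tool_pos": TCP position; "orientation": TCP orientation; "force": force on the tool from outside, world axes, zero at the start; "moment": the same for the moment, N m; "opening": finger opening in m.
Only numpy, scipy, OpenCV 4.12 (cv2) and the standard library are available. Lean on these libraries where they do the work, as an engineer would, in place of code of your own. Each camera call takes 0.05 s, during which the arm holds its last target.

## Task

Set the carton jig for this box: with your fingertips push the steel sliding guide until the white carton lies squarely against the fence with no gap on either side, and then run the loose wing nut clockwise all the way down onto the guide's plate, stroke after stroke of a fingertip on its wings, until it stops. Grasp and lift nothing, and never take the nut or the guide between the fingers. Leave the other things on the bench where they are.

Things in the scene. Friction and masses are not known exactly. Their poses are not given: they have to be found in the camera images.
- jig: carton jig fixed on the bench: plywood base 200 x 430 mm, 12 mm thick, spanning jig x -100..100 and y -250..180 mm. Origin at bench height; x runs across the jig, y along it from the wing nut past the sliding guide and the carton to the fence, z up
- fence_face (a point): middle of the inner face of the aluminium fence that stands across the jig's +y end (jig y = +160 mm); the fence is 180 mm wide, its top 72 mm above the bench
- bridge_top (a point): middle of the top, 64 mm above the bench, of the fixed aluminium bridge over the guide's plate behind the nut: 104 mm along jig x, 10 mm along jig y (-167 to -177 mm). Its near face is 47 mm from the nut's axis, so a finger cannot well pass all the way round the nut
- guide (a joint): travel (m) of the steel guide along jig +y, 0 to 0.08; starts at 0 to 0.035. Its upright face is 150 mm wide, 6 mm thick, top 58 mm above the bench, its front at jig y = -10 mm + travel: 0.070 when the carton is home. Drags about 2.5 N (4 to 6 N with the carton), stays where left. Its slotted plate, 60 mm wide, top 18 mm above the bench, runs back under the nut
- guide_back (a point): middle of the rear side of the guide's upright face (the side to push on), 35.5 mm above the bench; it moves with the guide; axes as the jig's
- wing_nut (a joint): turn (rad) of the black plastic wing nut on its fixed upright stud, growing clockwise seen from above; 8.0 = fully down, where it stops dead on the guide's plate. Starts at 0.5 to 4.0, raised off the plate, and sinks 8 mm per whole turn. Light drag (0.045 N m, under 2 N at the wings); stays where left
- nut_centre (a point): on the nut's axis (jig x 0, y -120 mm) at mid height of the wings: 36 mm above the bench when down, up to 46 raised. Two opposite upright wings lie along this point's x axis and turn with it, from the hub (radius 11 mm, foot radius 14) to 40 mm from the axis, 8 mm thick, from 10 mm below this point to 10 (outer third 14) above. The 10 mm stud ends 62 mm above the bench
- wing_end (a point): outer end of one of the two wings, 40 mm from the nut's axis, same height as nut_centre; turns with the nut
- carton_centre (a point): centre of the white closed carton, 150 mm (its x) by 100 mm (its y) by 55 mm high, 0.25 to 0.46 kg, lying loose and a little askew on the jig's base (underside 12 mm above the bench) between guide and fence; when home its centre is at jig y = +110 mm and its axes run as the jig's
- tape_roll: bystander: roll of tape, 90 mm across, 24 mm high, lying beyond the jig; origin under its centre
- screwdriver: bystander: screwdriver lying on the bench on the robot's side of the jig; origin near the middle of its length
- screw_jar: bystander: small closed jar, 44 mm across, 50 mm high, beyond the jig; origin under its centre
- spare_block: bystander: small wooden block 50 x 30 x 20 mm lying on the jig's base beside the guide's plate, near the nut; origin under its centre, the top 32 mm above the bench
- marker: bystander: grey marker pen 120 mm long, 14 mm thick, lying beyond the jig
- parts_cup: bystander: white cup, 66 mm across, 60 mm high, right of the jig; origin under its centre
- small_carton: bystander: small brown carton 70 x 110 x 50 mm, left of the jig; origin under its centre
There are look-alikes about, which are no part of the job. Leave any black, red or turquoise look-alike of the part that bears carton_centre alone.

How it is judged:
By the outcome, as a careful person would: the job done as asked, in the order asked, and still so for the second after the job is handed in, with the robot touching nothing.
It also fails if it takes over 64 s, if anything falls off the work surface, if the arm or the gripper's body presses on something with over 40 N, if the wrist force passes 120 N, or if a joint passes its speed limit or range.

## Working session

There is one attempt and no reset: what is moved stays moved. The work goes in short steps, Python scripts to look and compute and a shell command to move; the robot and the scene stay as the last step left them, time stands still between calls to the robot, and variables do not carry over. Pictures are saved under pics/ and viewed, and the job is handed in when it is done.

```bash
ls; mkdir -p pics; python3 - <<'E'
from plant import ctrl
import cv2
print(ctrl.get_obs())
for n in("side","top"):
    im=ctrl.snapshot(n); cv2.imwrite(f"pics/{n}0.png",im[:,:,::-1]); print(n,ctrl.camera_model(n))
    for t in["jig","fence_face","bridge_top","guide_back","nut_centre","wing_end","carton_centre","spare_block"]:
        try: print(t,[(d['extent'],round(d['confidence'],2)) for d in ctrl.find_in(n,t)[:4]])
        except Exception as e: print(t,e)
E
```

```text
pics
{'clock': 0.0, 'joint_pos': array([ 8.27972504e+01,  2.05926070e+01,  6.34707624e-01, -2.07530949e-02,
       -7.01357442e+01, -1.65078381e+01]), 'qvel': array([-0.01243401,  0.08071255, -0.0450684 ,  0.05985108, -0.07389314,
        0.0317864 ]), 'tau': array([-1.33876292e-03, -5.82723141e+01,  2.93048537e+01,  6.99690789e+00,
        6.72890237e-03, -1.82873127e-04]), 'tool_pos': array([0.27124391, 0.61757629, 0.22561456]), 'orientation': array([-8.99920939e+01, -9.53275687e-02, -1.13717662e+02]), 'force': array([ 0.26162548,  0.20945969, -0.01814494]), 'moment': array([ 0.01309708, -0.01662404, -0.05423796]), 'opening': 0.08760780457043675}
side {'fx': 459.5140753818233, 'fy': 459.5140753818233, 'cx': 282.7487816599504, 'cy': 209.76901207140926, 'origin': array([0.38409506, 1.34393029, 1.10998974]), 'orientation': array([-127.98545065,   -0.40569362, -173.42811131])}
jig [([246.2, 188.0, 58.1, 75.2], 0.76)]
fence_face [([245.9, 183.0, 59.5, 82.8], 0.55)]
bridge_top [([244.7, 185.6, 60.6, 74.7], 0.68), ([254.9, 292.5, 38.5, 40.1], 0.53)]
guide_back [([250.3, 193.9, 40.6, 29.3]
[... 401 characters left out ...]
.37288192, 0.00651676, 1.46726263]), 'orientation': array([-174.09632007,    0.68324377,  -91.13066978])}
jig [([207.4, 145.6, 152.7, 93.7], 0.77)]
fence_face [([209.6, 148.4, 152.8, 89.8], 0.8)]
bridge_top [([206.2, 146.7, 157.0, 96.4], 0.92)]
guide_back [([266.8, 168.9, 87.3, 49.9], 0.78)]
nut_centre [([271.9, 169.5, 79.5, 33.9], 0.68), ([268.4, 129.1, 30.8, 30.6], 0.52), ([298.5, 182.9, 30.1, 5.7], 0.46)]
wing_end [([300.8, 183.4, 25.7, 9.1], 0.68), ([206.8, 147.1, 156.9, 92.6], 0.49)]
carton_centre [([166.2, 251.9, 61.2, 65.4], 0.98), ([87.8, 270.8, 47.6, 56.1], 0.79), ([132.7, 126.3, 49.9, 58.0], 0.66), ([219.8, 168.8, 42.0, 58.8], 0.59)]
spare_block [([288.8, 158.5, 14.3, 16.3], 0.49)]
```

View pics/side0.png

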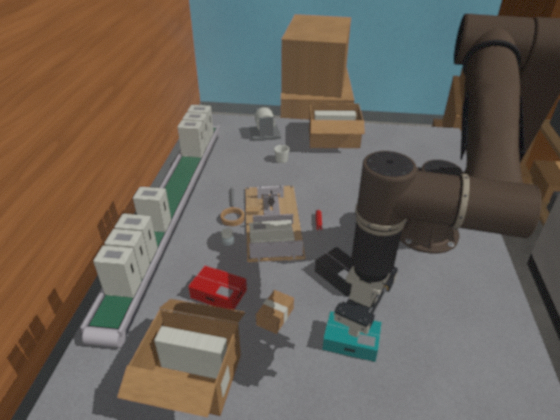

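View pics/top0.png

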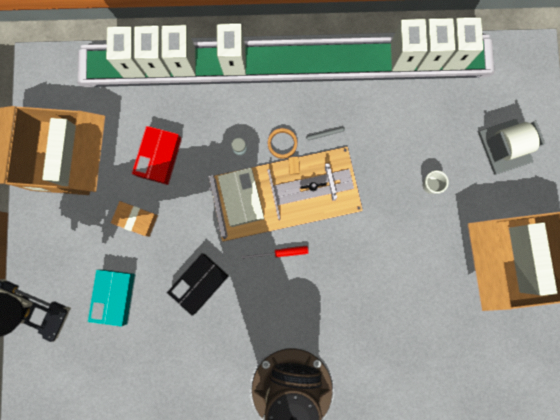

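```bash
python3 - <<'E'
import cv2
a=cv2.imread("pics/top0.png")[130:260,190:380]; cv2.imwrite("pics/top0z.png",cv2.resize(a,None,fx=4.2,fy=4.2,interpolation=cv2.INTER_CUBIC))
a=cv2.imread("pics/side0.png")[170:280,220:340]; cv2.imwrite("pics/side0z.png",cv2.resize(a,None,fx=5,fy=5,interpolation=cv2.INTER_CUBIC))
E
```

```text
(no output)
```

View pics/top0z.png

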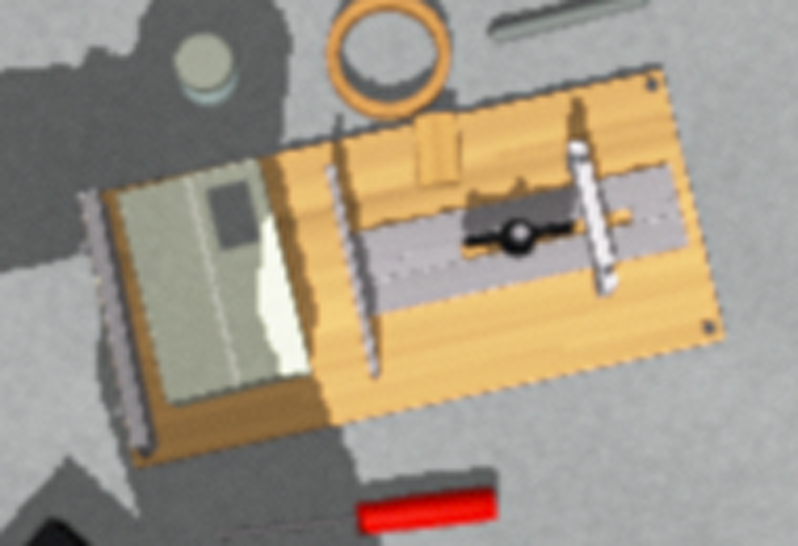

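View pics/side0z.png

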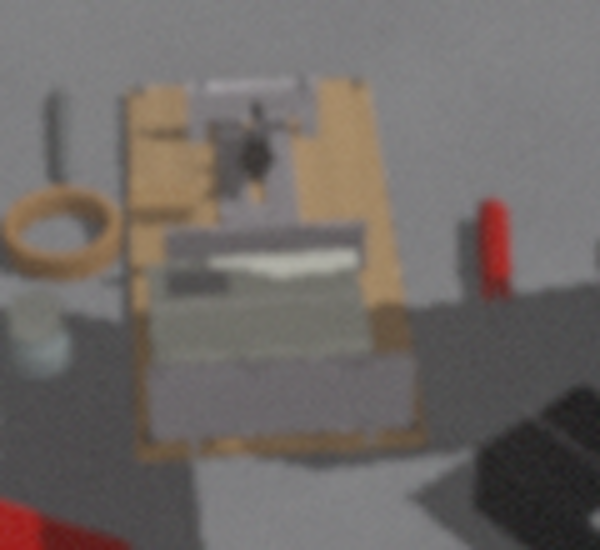

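```bash
cat > h.py <<'E'
import numpy as np, cv2
from scipy.spatial.transform import Rotation as R
from scipy.optimize import least_squares
from plant import ctrl
class Cam:
    def __init__(s,n):
        m=ctrl.camera_model(n); s.m=m; s.R=R.from_euler('xyz',m['orientation'],degrees=True).as_matrix(); s.o=np.array(m['origin'])
    def proj(s,P):
        c=(np.atleast_2d(P)-s.o)@s.R
        return np.c_[s.m['fx']*c[:,0]/c[:,2]+s.m['cx'],s.m['fy']*c[:,1]/c[:,2]+s.m['cy']]
    def ray(s,uv,z):
        d=s.R@np.array([(uv[0]-s.m['cx'])/s.m['fx'],(uv[1]-s.m['cy'])/s.m['fy'],1]); return s.o+d*(z-s.o[2])/d[2]
def uz(u,v,x0,y0,f): return np.array([x0+(u+.5)/f-.5,y0+(v+.5)/f-.5])
def jw(p,J):
    p=np.atleast_2d(p).astype(float); c,s=np.cos(J[2]),np.sin(J[2])
    return np.c_[J[0]+c*p[:,0]-s*p[:,1],J[1]+s*p[:,0]+c*p[:,1],p[:,2]]
def wj(P,J):
    P=np.atleast_2d(P); c,s=np.cos(J[2]),np.sin(J[2]); d=P[:,:2]-J[:2]
    return np.c_[c*d[:,0]+s*d[:,1],-s*d[:,0]+c*d[:,1],P[:,2]]
E
cat > fit.py <<'E'
from h import *
t=Cam('top'); s=Cam('side')
T=[((660,67),(.1,-.25,.012)),((723,343),(-.1,-.25,.012)),((137,466),(-.1,.18,.012)),((517,234),(0,-.12,.062)),((577,146),(.052,-.172,.064)),((606,290),(-.052,-.172,.064)),((90,192),(.09,.165,.072)),((143,450),(-.09,.165,.072))]
S=[((128,92),(.1,-.25,.012)),((372,82),(-.1,-.25,.012)),((140,460),(.1,.18,.0)),((425,442),(-.1,.18,.0)),((150,355),(.09,.165,.072)),((413,352),(-.09,.165,.072))]
tp=np.array([uz(*a,190,130,4.2) for a,_ in T]);sp=np.array([uz(*a,220,170,5) for a,_ in S])
tj=[b for _,b in T]; sj=[b for _,b in S]
def f(J,full=False):
    return np.r_[(t.proj(jw(tj,J))-tp).ravel(),(.6*(s.proj(jw(sj,J))-sp)).ravel()]
r=least_squares(f,[.5,.1,0],loss='soft_l1'); J=r.x; print(J,np.degrees(J[2]))
print(np.round(f(J).reshape(-1,2),1).tolist())
for n,u,z in[("gTop+",(331,168),.058),("gTop-",(374,375),.058),("wingA",(466,242),.056),("wingB",(575,226),.056),("cTL",(118,195),.067),("cTR",(252,160),.067),("cBR",(310,373),.067),("cBL",(168,403),.067)]:
    print(n,np.round(wj(t.ray(uz(*u,190,130,4.2),z),J)*1000,1))
np.save('J.npy',J)
E
python3 fit.py
```

```text
[0.56419589 0.04056681 0.19546827] 11.199506775068064
[[0.4, 1.0], [0.7, -0.4], [-0.8, 1.2], [0.7, -0.1], [0.0, -0.4], [1.2, 0.0], [-0.5, 0.3], [-0.6, -0.3], [-0.3, -0.5], [-0.7, -0.5], [-0.4, 0.5], [0.2, 0.8], [-0.4, 1.8], [0.0, 0.6]]
gTop+ [[73.7 -2.2 58. ]]
gTop- [[-73.8  -0.6  58. ]]
wingA [[  3.  -82.6  56. ]]
wingB [[  -2.3 -158.8   56. ]]
cTL [[ 85.2 145.6  67. ]]
cTR [[89.2 50.  67. ]]
cBR [[-63.9  41.9  67. ]]
cBL [[-63.1 141.   67. ]]
```

```bash
cat > go.py <<'E'
import sys
from h import *
J=np.load('J.npy')
def st():
    o=ctrl.get_obs(); Rt=R.from_euler('xyz',o['orientation'],degrees=True).as_matrix()
    return o,Rt
if __name__=='__main__':
    o,Rt=st(); p=o['tool_pos']
    print('t',round(o['clock'],2),'jig mm',np.round(wj(p,J)[0]*1000,1),'yaw-jig',np.round(o['orientation'],1),'F',np.round(o['force'],1),'open',round(o['opening'],3))
    for a in sys.argv[1:]:
        q=np.array([float(x) for x in a.split(',')])/1000
        print(a,np.round(Rt.T@(jw(q,J)[0]-p)*1000,1))
E
python3 go.py 0,-30,150; python3 - <<'E'
from h import *; J=np.load('J.npy')
t=Cam('top')
for u in[(418,112),(460,187)]: print(wj(t.ray(uz(*u,190,130,4.2),.032),J))
print(np.degrees(J[2])-180)
E
```

```text
t 0.9 jig mm [-175.   623.3  226.6] yaw-jig [ -90.    -0.  -113.7] F [-0.  -0.1  0.2] open 0.087
0,-30,150 [435.6  76.6 517.4]
[[ 0.10469885 -0.07111986  0.032     ]]
[[ 0.04564356 -0.08849472  0.032     ]]
-168.80049322493193
```

```bash
python3 -m crank '[[[1,40,0,45,0.1],[1,80,0,90,0.2],[1,120,0,140,0.3],[1,160,0,190,0.4],[1,200,0,240,0.5],[1,245,0,290,0.6],[1,290,10,340,0.7],[1,335,20,390,0.8],[1,375,30,440,0.9],[1,410,40,485,0.96],[1,435,50,517,0.962],[1,435.6,60,517.4,0.962]]]'; python3 go.py 0,-30,60 0,-30,36
```

```text
clock: 2.4
tool_pos: [0.5709, 0.0077, 0.1656]
orientation: [-90.0, -0.0, -169.1]
force: [0.3, 0.2, 0.1]
opening: 0.0005
t 2.4 jig mm [  0.2 -33.6 165.6] yaw-jig [ -90.    -0.  -169.1] F [0.3 0.2 0.1] open 0.0
0,-30,60 [  0.2 105.6  -3.6]
0,-30,36 [ 1.000e-01  1.296e+02 -3.600e+00]
```

```bash
python3 -m crank '[[[1,0,45,-2,0.005],[1,0,90,-4,0.005],[1,0,122,-4,0.005],[1,0,129,-4,0.005],[1,0,129,-8,0.005],[1,0,129,-13,0.005],[1,0,129,-20,0.005],[1,0,129,-28,0.005],[1,0,129,-36,0.005],[1,0,129,-42,0.005]]]'; python3 go.py 0,40,36; python3 - <<'E'
from h import *
for n,(x,y,w,h,f) in {'top':(190,130,190,130,4.2),'side':(220,170,120,110,5)}.items():
    im=ctrl.snapshot(n)[:,:,::-1]; cv2.imwrite(f'pics/{n}1.png',cv2.resize(im[y:y+h,x:x+w],None,fx=f,fy=f,interpolation=cv2.INTER_CUBIC))
E
```

```text
clock: 3.65
tool_pos: [0.5619, 0.053, 0.0378]
orientation: [-90.0, 0.0, -169.1]
force: [1.2, -1.8, 1.3]
opening: 0.0007
t 3.65 jig mm [ 0.2 12.6 37.8] yaw-jig [ -90.     0.  -169.1] F [ 1.2 -1.8  1.3] open 0.001
0,40,36 [  0.3   1.8 -27.4]
```

View pics/top1.png

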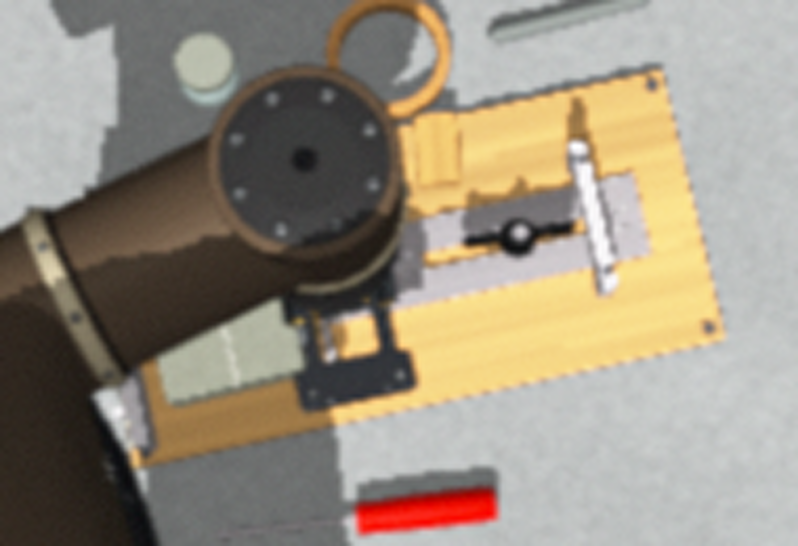

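View pics/side1.png

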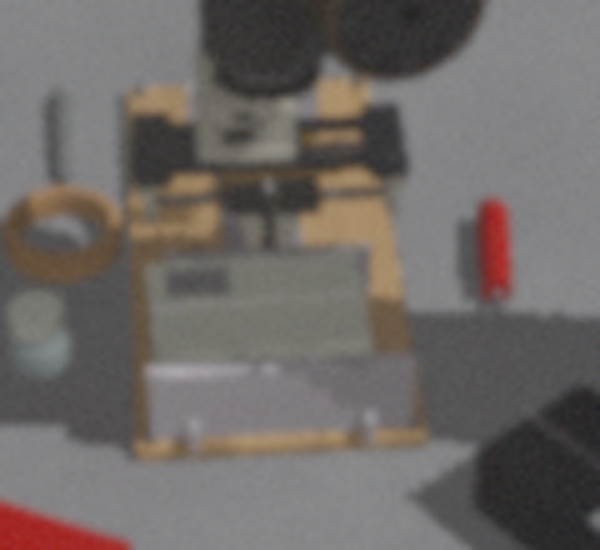

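The top picture shows the plate's rear end moved left (zoomed 690→650 px), so the guide is following the fingers. The wings are still along y. I'll keep pushing.

```bash
python3 -m crank '[[[1,0,1,-4,0],[1,0,1,-8,0],[1,0,1,-12,0],[1,0,1,-16,0],[1,0,1,-20,0],[1,0,1,-24,0],[1,0,1,-26,0]]]'; python3 go.py 0,45,36
```

```text
clock: 4.62
tool_pos: [0.5565, 0.0779, 0.0363]
orientation: [-90.0, -0.0, -169.1]
force: [-0.1, -4.1, -2.6]
opening: 0.0003
t 4.62 jig mm [-0.3 38.1 36.3] yaw-jig [ -90.    -0.  -169.1] F [-0.1 -4.1 -2.6] open 0.0
0,45,36 [-0.3  0.3 -6.9]
```

```bash
python3 -m crank '[[[1,0,0,-1,0],[1,0,0,-2,0],[1,0,0,-3,0],[1,0,0,-4,0]]]'; python3 -m crank '[[[1,0,0,-1,0],[1,0,0,-2,0],[1,0,0,-2,0]]]';python3 go.py 0,45,36
```

```text
clock: 5.12
tool_pos: [0.5559, 0.0817, 0.0365]
orientation: [-90.0, -0.0, -169.1]
force: [-1.4, -4.8, -2.7]
opening: 0.0004
clock: 5.5
tool_pos: [0.5557, 0.0831, 0.0365]
orientation: [-90.0, -0.0, -169.1]
force: [-0.5, -7.9, -2.4]
opening: 0.0001
t 5.5 jig mm [-0.1 43.4 36.5] yaw-jig [ -90.    -0.  -169.1] F [-0.5 -7.9 -2.4] open 0.0
0,45,36 [-0.1  0.5 -1.6]
```

```bash
for i in 1 2; do python3 -m crank '[[[1,0,0,-1,0],[1,0,0,-1.5,0],[1,0,0,-1.5,0]]]'; done;python3 go.py
```

```text
clock: 5.88
tool_pos: [0.5557, 0.0832, 0.0365]
orientation: [-89.9, -0.1, -169.1]
force: [4.0, -16.0, -2.9]
opening: 0.0001
clock: 6.25
tool_pos: [0.5556, 0.0833, 0.0365]
orientation: [-89.8, -0.1, -169.1]
force: [7.5, -23.8, -5.8]
opening: 0.0004
t 6.25 jig mm [-0.1 43.5 36.5] yaw-jig [-8.980e+01 -1.000e-01 -1.691e+02] F [  7.5 -23.8  -5.8] open 0.0
```

```bash
python3 -m crank '[[[1,0,0,4,0],[1,0,0,10,0],[1,0,-30,15,0],[1,0,-60,30,0],[1,20,-60,75,0],[1,40,-60,125,0],[1,40,-60,135,0]]]'; python3 go.py -36,-92,75 -36,-92,38; python3 - <<'E'
from h import *
for n,(x,y,w,h,f) in {'top':(190,130,190,130,4.2),'side':(220,170,120,110,5)}.items():
    im=ctrl.snapshot(n)[:,:,::-1]; cv2.imwrite(f'pics/{n}2.png',cv2.resize(im[y:y+h,x:x+w],None,fx=f,fy=f,interpolation=cv2.INTER_CUBIC))
E
```

```text
clock: 7.12
tool_pos: [0.5413, -0.0551, 0.0973]
orientation: [-90.0, 0.1, -169.2]
force: [0.2, 0.6, 0.4]
opening: 0.0004
t 7.12 jig mm [-41.1 -89.4  97.3] yaw-jig [-9.000e+01  1.000e-01 -1.692e+02] F [0.2 0.6 0.4] open 0.0
-36,-92,75 [-5.  22.3  2.6]
-36,-92,38 [-5.  59.3  2.6]
```

View pics/top2.png

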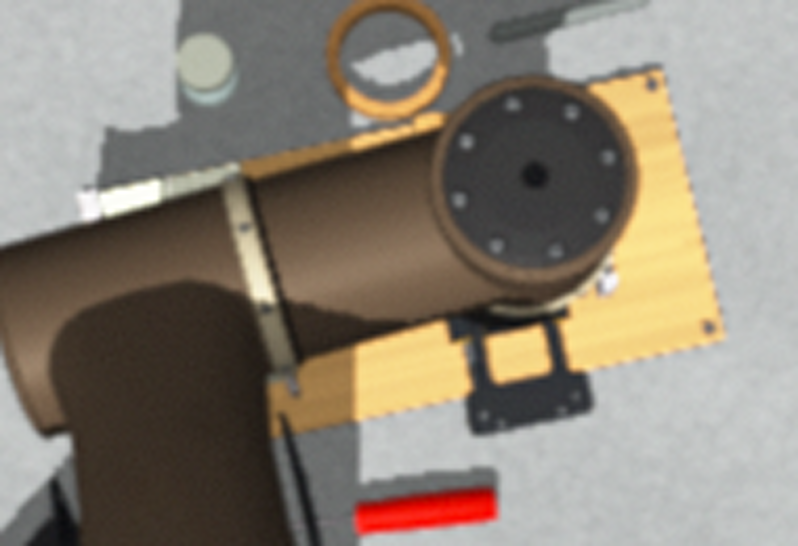

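View pics/side2.png

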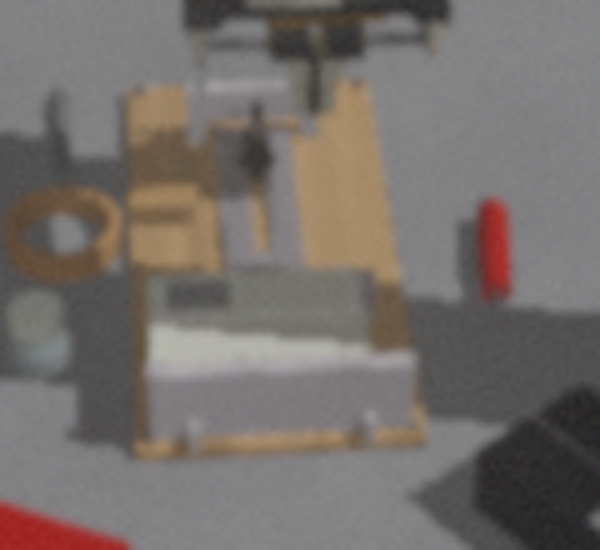

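Side picture: the carton now shows no gap at the fence (zoomed row 360) or at the guide (row 268). The closed fingertips look about 20 mm wide. Next I'll plan the strokes.

```bash
cat > arc.py <<'E'
import sys; from go import *
def c(th,r=31,half=10):
    t=np.radians(th); s,k=np.sin(t),np.cos(t); d=np.array([-k,s]); n=np.array([s,k])
    r+= 0
    return d*r - n*(4+half*(abs(s)+abs(k))) + [0,-120]
o,Rt=st(); z=float(sys.argv[1])
for th in map(float,sys.argv[2:]):
    p=c(th); sh=Rt.T@(jw([p[0]/1e3,p[1]/1e3,z/1e3],J)[0]-o['tool_pos'])*1e3
    print(th,np.round(p),'shift',np.round(sh).astype(int).tolist())
E
python3 go.py -30,-89,38; python3 arc.py 38 90 105 120 135 150 165 180 190 200
```

```text
t 7.22 jig mm [-39.7 -88.4  97.1] yaw-jig [-9.000e+01  1.000e-01 -1.692e+02] F [ 0.5  0.1 -0.4] open 0.0
-30,-89,38 [-9.6 59.1  0.5]
90.0 [-14. -89.] shift [-26, 59, 0]
105.0 [ -8. -86.] shift [-32, 59, -3]
120.0 [  0. -84.] shift [-40, 59, -4]
135.0 [  9. -85.] shift [-49, 59, -3]
150.0 [ 18. -89.] shift [-58, 59, 0]
165.0 [ 26. -96.] shift [-65, 59, 7]
180.0 [  31. -106.] shift [-71, 59, 17]
190.0 [  33. -110.] shift [-73, 59, 21]
200.0 [  35. -115.] shift [-75, 59, 26]
```

```bash
python3 -m crank '[[[1,-9,30,0,0],[1,-9,58,0,0],[1,-20,59,0,0],[1,-26,59,0,0],[1,-32,59,-3,0],[1,-40,59,-4,0],[1,-49,59,-3,0],[1,-58,59,0,0],[1,-65,59,7,0],[1,-71,59,17,0],[1,-73,59,21,0],[1,-75,59,26,0]]]'; python3 go.py
```

```text
clock: 8.72
tool_pos: [0.6202, -0.065, 0.0374]
orientation: [-90.0, 0.0, -169.1]
force: [-0.9, 2.9, -0.7]
opening: 0.0008
t 8.72 jig mm [  34.4 -114.4   37.4] yaw-jig [ -90.     0.  -169.1] F [-0.9  2.9 -0.7] open 0.001
```

```bash
python3 -m crank '[[[1,0,0,-10,0],[1,0,-30,-12,0],[1,0,-46,-12,0],[1,40,-46,-5,0],[1,75,-46,20,0],[1,80,-46,20,0]]]'; python3 go.py -31,-135,38; python3 arc.py 38 10 25 40 60 75 90 105 120 140 160 180 200;  python3 - <<'E'
from h import *
for n,(x,y,w,h,f) in {'side':(220,170,120,110,5)}.items():
    im=ctrl.snapshot(n)[:,:,::-1]; cv2.imwrite(f'pics/{n}3.png',cv2.resize(im[y:y+h,x:x+w],None,fx=f,fy=f,interpolation=cv2.INTER_CUBIC))
E
```

```text
clock: 9.48
tool_pos: [0.5434, -0.1007, 0.084]
orientation: [-90.0, 0.0, -169.2]
force: [0.3, 0.2, -0.0]
opening: 0.0003
t 9.47 jig mm [ -47.9 -134.5   84. ] yaw-jig [ -90.     0.  -169.2] F [ 0.3  0.2 -0. ] open 0.0
-31,-135,38 [-16.8  46.    0.4]
10.0 [ -33. -130.] shift [-15, 46, -5]
25.0 [ -35. -123.] shift [-12, 46, -12]
40.0 [ -35. -114.] shift [-12, 46, -21]
60.0 [ -31. -102.] shift [-17, 46, -33]
75.0 [-24. -94.] shift [-24, 46, -40]
90.0 [-14. -89.] shift [-34, 46, -46]
105.0 [ -8. -86.] shift [-40, 46, -49]
120.0 [  0. -84.] shift [-48, 46, -51]
140.0 [ 12. -86.] shift [-60, 46, -49]
160.0 [ 23. -94.] shift [-71, 46, -41]
180.0 [  31. -106.] shift [-79, 46, -29]
200.0 [  35. -115.] shift [-83, 46, -20]
```

View pics/side3.png

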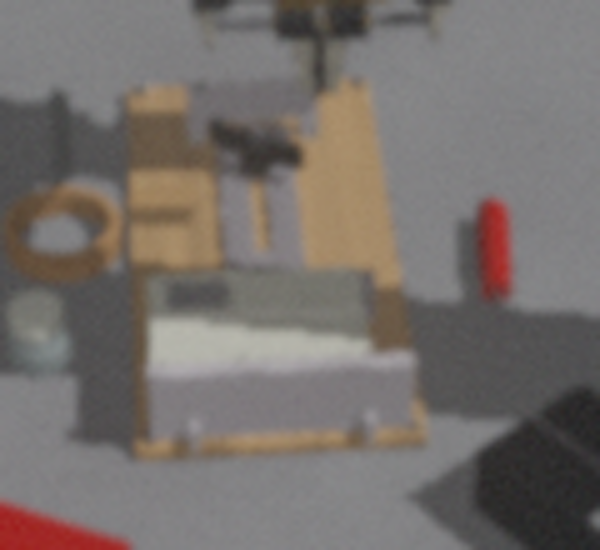

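The nut turned clockwise. The wings now run from zoomed (215,130) to (295,155), with the near wing on -x, as planned. Second stroke next.

```bash
python3 -m crank '[[[1,-16,20,0,0],[1,-16,45,0,0],[1,-15,46,-5,0],[1,-12,46,-12,0],[1,-12,46,-21,0],[1,-14,46,-27,0],[1,-17,46,-33,0],[1,-24,46,-40,0],[1,-34,46,-46,0],[1,-40,46,-49,0]]]'; python3 go.py; python3 arc.py 38 105 120 140 160 180 200
```

```text
clock: 10.78
tool_pos: [0.5756, -0.0433, 0.0372]
orientation: [-90.0, -0.0, -169.1]
force: [-2.1, -0.3, -0.7]
opening: 0.0005
t 10.78 jig mm [ -5.1 -84.4  37.2] yaw-jig [ -90.    -0.  -169.1] F [-2.1 -0.3 -0.7] open 0.001
105.0 [ -8. -86.] shift [3, -1, 1]
120.0 [  0. -84.] shift [-5, -1, 0]
140.0 [ 12. -86.] shift [-17, -1, 2]
160.0 [ 23. -94.] shift [-29, -1, 9]
180.0 [  31. -106.] shift [-36, -1, 21]
200.0 [  35. -115.] shift [-40, -1, 30]
```

```bash
python3 -m crank '[[[1,-5,0,0,0],[1,-11,0,0,0],[1,-17,0,2,0],[1,-23,0,5,0],[1,-29,0,9,0],[1,-33,0,15,0],[1,-36,0,21,0],[1,-38,0,26,0],[1,-40,0,31,0]]]';python3 go.py;  python3 -m crank '[[[1,0,0,-10,0],[1,0,-30,-12,0],[1,0,-46,-12,0],[1,40,-46,-5,0],[1,75,-46,20,0],[1,80,-46,22,0]]]'; python3 go.py -31,-135,38; python3 arc.py 38 10 25 40 60 75 90 105 120 140 160 180 200;  python3 - <<'E'
from h import *
for n,(x,y,w,h,f) in {'side':(220,170,120,110,5)}.items():
    im=ctrl.snapshot(n)[:,:,::-1]; cv2.imwrite(f'pics/{n}4.png',cv2.resize(im[y:y+h,x:x+w],None,fx=f,fy=f,interpolation=cv2.INTER_CUBIC))
E
```

```text
clock: 11.9
tool_pos: [0.6208, -0.0669, 0.0376]
orientation: [-90.0, 0.0, -169.1]
force: [0.4, 3.8, -0.3]
opening: 0.0004
t 11.9 jig mm [  34.7 -116.4   37.6] yaw-jig [ -90.     0.  -169.1] F [ 0.4  3.8 -0.3] open 0.0
clock: 12.65
tool_pos: [0.5441, -0.1046, 0.084]
orientation: [-90.0, 0.0, -169.2]
force: [0.3, -0.0, 0.2]
opening: 0.0007
t 12.65 jig mm [ -47.9 -138.5   84. ] yaw-jig [ -90.     0.  -169.2] F [ 0.3 -0.   0.2] open 0.001
-31,-135,38 [-16.9  46.   -3.7]
10.0 [ -33. -130.] shift [-15, 46, -9]
25.0 [ -35. -123.] shift [-12, 46, -16]
40.0 [ -35. -114.] shift [-12, 46, -25]
60.0 [ -31. -102.] shift [-17, 46, -37]
75.0 [-24. -94.] shift [-24, 46, -44]
90.0 [-14. -89.] shift [-34, 46, -50]
105.0 [ -8. -86.] shift [-40, 46, -53]
120.0 [  0. -84.] shift [-48, 46, -55]
140.0 [ 12. -86.] shift [-60, 46, -53]
160.0 [ 23. -94.] shift [-71, 46, -45]
180.0 [  31. -106.] shift [-79, 46, -33]
200.0 [  35. -115.] shift [-83, 46, -24]
```

View pics/side4.png

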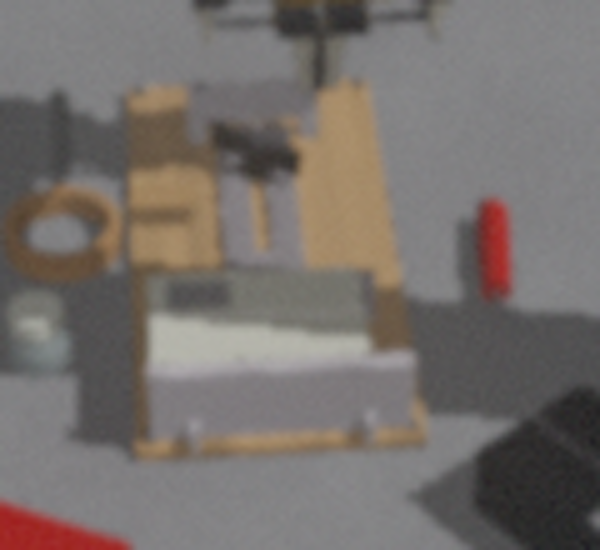

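The wings sit about 4 zoomed px lower and are again at the start position. Third stroke, in smaller parts, watching for the stop.

```bash
python3 -m crank '[[[1,-16,20,-2,0],[1,-16,45,-4,0],[1,-15,46,-9,0],[1,-12,46,-16,0],[1,-12,46,-25,0],[1,-14,46,-31,0],[1,-17,46,-37,0]]]'; python3 go.py; python3 -m crank '[[[1,-4,0,-4,0],[1,-7,0,-7,0]]]'; python3 go.py;python3 arc.py 38 75 90 105 120 140 160 180 200
```

```text
clock: 13.58
tool_pos: [0.5558, -0.0634, 0.0381]
orientation: [-90.0, 0.0, -169.1]
force: [-1.5, -1.4, -0.0]
opening: 0.0005
t 13.57 jig mm [ -28.4 -100.4   38.1] yaw-jig [ -90.     0.  -169.1] F [-1.5 -1.4 -0. ] open 0.0
clock: 13.82
tool_pos: [0.5615, -0.0554, 0.0375]
orientation: [-90.0, -0.0, -169.1]
force: [-0.4, -2.2, -0.5]
opening: 0.0002
t 13.82 jig mm [-21.3 -93.6  37.5] yaw-jig [ -90.    -0.  -169.1] F [-0.4 -2.2 -0.5] open 0.0
75.0 [-24. -94.] shift [2, 0, 1]
90.0 [-14. -89.] shift [-7, 0, -5]
105.0 [ -8. -86.] shift [-14, 0, -8]
120.0 [  0. -84.] shift [-21, 0, -9]
140.0 [ 12. -86.] shift [-33, 0, -8]
160.0 [ 23. -94.] shift [-45, 0, 0]
180.0 [  31. -106.] shift [-52, 0, 12]
200.0 [  35. -115.] shift [-56, 0, 21]
```

```bash
python3 -m crank '[[[1,-4,0,-3,0],[1,-7,0,-5,0]]]'; python3 -m crank '[[[1,-2,0,-1,0],[1,-4,0,-2,0]]]';  python3 -m crank '[[[1,-2,0,-1,0],[1,-3,0,-1,0]]]'; python3 go.py
```

```text
clock: 14.08
tool_pos: [0.5668, -0.0495, 0.0373]
orientation: [-90.0, -0.1, -169.1]
force: [-4.1, -1.9, 0.2]
opening: 0.0002
clock: 14.32
tool_pos: [0.5673, -0.048, 0.0366]
orientation: [-90.0, -0.4, -169.2]
force: [-10.6, -6.3, 2.7]
opening: 0.0
clock: 14.58
tool_pos: [0.5677, -0.0472, 0.036]
orientation: [-90.0, -0.6, -169.2]
force: [-15.2, -5.5, 6.2]
opening: 0.0003
t 14.57 jig mm [-13.7 -86.8  36. ] yaw-jig [ -90.    -0.6 -169.2] F [-15.2  -5.5   6.2] open 0.0
```

```bash
python3 -m crank '[[[1,-2,0,0,0],[1,-3,0,0,0],[1,-3,0,0,0]]]'; python3 go.py; python3 -m crank '[[[1,8,0,0,0],[1,15,0,0,0],[1,25,-30,0,0],[1,30,-70,0,0],[1,30,-130,60,0],[1,0,-180,120,0],[1,-50,-180,180,0],[1,-100,-180,240,0],[1,-100,-180,300,0],[1,-100,-180,320,0]]]'; python3 - <<'E'
from h import *
for n,(x,y,w,h,f) in {'top':(190,130,190,130,4.2),'side':(220,170,120,110,5)}.items():
    im=ctrl.snapshot(n)[:,:,::-1]; cv2.imwrite(f'pics/{n}5.png',cv2.resize(im[y:y+h,x:x+w],None,fx=f,fy=f,interpolation=cv2.INTER_CUBIC))
    cv2.imwrite(f'pics/{n}5f.png',im)
E
```

```text
clock: 14.95
tool_pos: [0.5681, -0.0471, 0.0357]
orientation: [-90.0, -0.9, -169.3]
force: [-19.8, -5.6, 11.5]
opening: 0.0002
t 14.95 jig mm [-13.2 -86.8  35.7] yaw-jig [ -90.    -0.9 -169.3] F [-19.8  -5.6  11.5] open 0.0
clock: 16.2
tool_pos: [0.732, -0.3301, 0.2175]
orientation: [-89.9, 0.1, -169.0]
force: [1.7, 0.3, 0.5]
opening: 0.0004
```

View pics/top5.png

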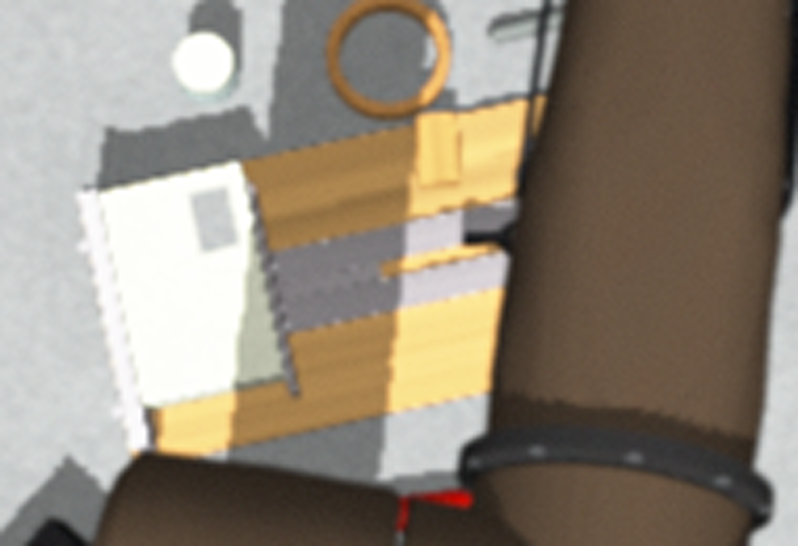

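View pics/side5.png

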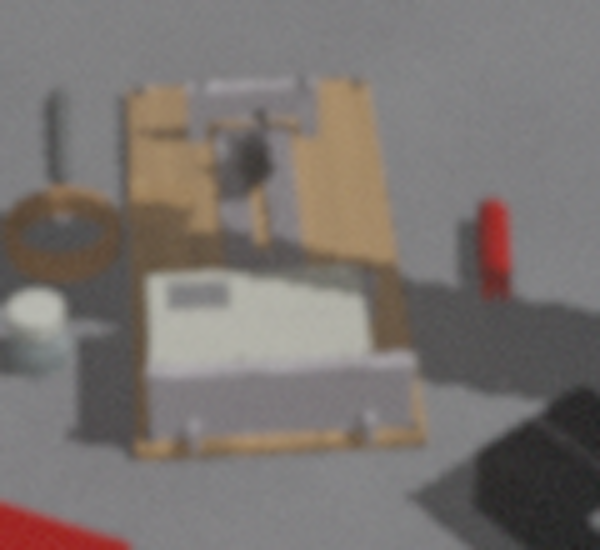

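```bash
python3 -m crank '[[[1,40,0,15,0],[1,80,0,30,0],[1,120,0,40,0],[1,160,0,50,0],[1,200,0,70,0],[1,240,0,80,0],[1,250,0,120,0],[1,250,0,140,0]]]'; python3 - <<'E'
from h import *
for n,(x,y,w,h,f) in {'top':(190,130,190,130,4.2),'side':(240,180,70,60,10)}.items():
    im=ctrl.snapshot(n)[:,:,::-1]; cv2.imwrite(f'pics/{n}6.png',cv2.resize(im[y:y+h,x:x+w],None,fx=f,fy=f,interpolation=cv2.INTER_CUBIC))
E
```

```text
clock: 17.3
tool_pos: [0.5106, -0.5153, 0.218]
orientation: [-89.9, 0.1, -169.2]
force: [0.2, 0.2, -0.1]
opening: 0.0003
```

View pics/top6.png

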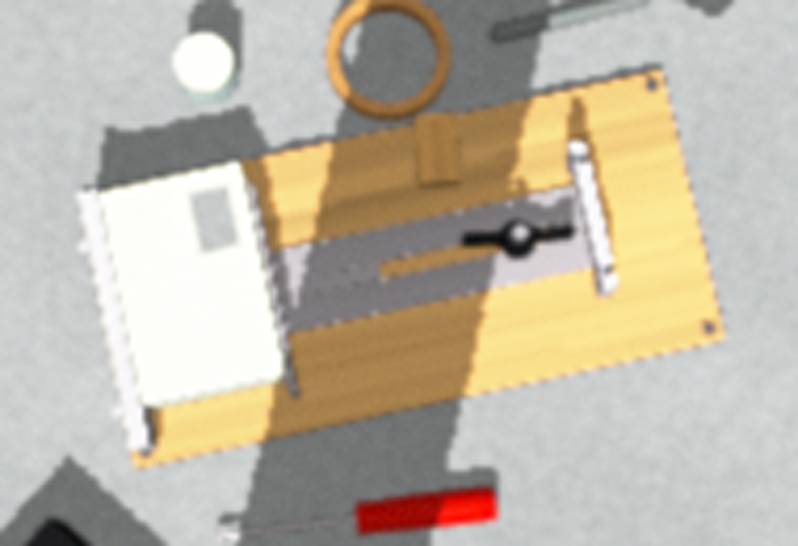

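View pics/side6.png

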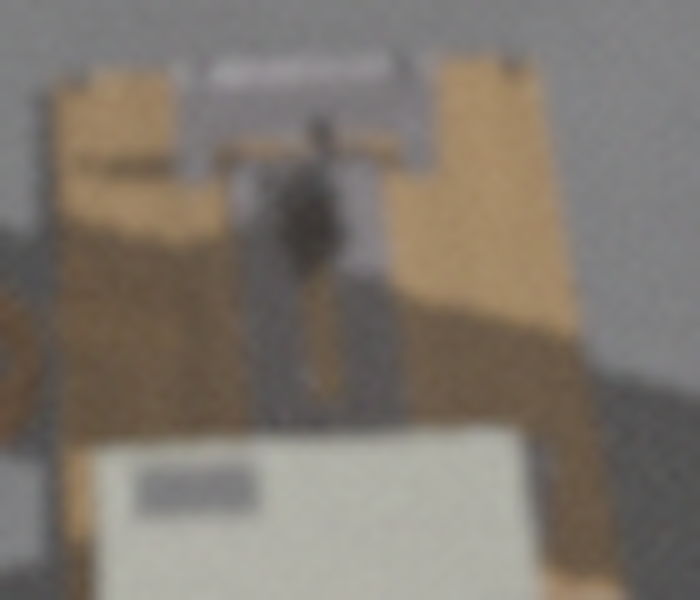

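```bash
python3 - <<'E'
from h import *
t=Cam('top');J=np.load('J.npy')
for n,u,z in[("g+",(248,183),.058),("g-",(292,394),.058),("wA",(463,240),.05),("wB",(573,231),.05),("cTL",(100,190),.067),("cTR",(240,163),.067),("cBR",(283,380),.067),("cBL",(145,407),.067),("fence+ in",(98,190),.072),("fence- in",(152,447),.072)]:
    print(n,np.round(wj(t.ray(uz(*u,190,130,4.2),z),J)*1000,1)[0])
E
python3 - <<'E'
from plant import ctrl
print(ctrl.get_obs()['qvel']); print(ctrl.close_job())
E
```

```text
g+ [75.8 56.4 58. ]
g- [-74.5  57.3  58. ]
wA [  5.7 -81.3  50. ]
wB [  -4.6 -157.4   50. ]
cTL [ 91.4 157.   67. ]
cTR [89.  58.6 67. ]
cBR [-64.6  60.9  67. ]
cBL [-62.4 157.   67. ]
fence+ in [ 90.6 157.8  72. ]
fence- in [-90.6 157.3  72. ]
[ 1.68392126 -1.15680968 -2.00586683 -0.54220381  0.16701021 -1.05663733]
the job is handed in; nothing more can be done
None
```

The carton is home against the fence and the wing nut is run down to its stop; I handed the job in after about 17 s on the robot's clock.

- **Guide and carton:** I pushed the guide with the closed fingertips until it stopped hard at about 25 N. The last top picture shows the carton flush with both fence and guide. Its guide-side edge measured at jig y 59–61 mm (60 when home) and its fence-side edge at 157 mm. The fence measured at about 157.5 mm, so the carton is square within about 2 mm, the accuracy of the pictures.
- **Wing nut:** I turned it clockwise with three fingertip strokes, lifting clear on each return. It stopped dead, with the force rising from about 2–4 N to 20 N. It turned about 365°, judged from the wing angle before and after, which agrees with it being fully down if the wings start along jig x at zero turn. I did not measure its height directly; the side picture was too dark there.
- **Other things:** The block, tape roll, jar, marker and screwdriver look unmoved in the last top picture. I did not check the cup, the small carton or the look-alikes again; the arm's path kept well above or away from them. At hand-in the arm was clear of everything, and no check failed.

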